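# Clear the indexing fixture and hold its index pin out

## Task

Get the indexing fixture ready to be turned: take the blue-topped setting block off its disc and set it upright, without dropping it, fully down in its own blue-labelled slot in the rack. Then pull the fixture's sprung index plunger fully back by its knob and keep holding it there, clear of the disc, so that a colleague can turn the disc; the job finishes while you are still holding it. Leave everything else where it is.

Things in the scene. Friction and masses are not known exactly. Their poses are not given: they have to be found in the camera images.
- block_blue: steel setting block 20 x 40 x 70 mm (x, y, z), about 0.4 kg, its top 8 mm blue; origin at the centre of its underside, z up. It starts standing loose on the steel disc of the indexing fixture, 55 mm above the table, at any yaw. Pinch it across its 20 mm x direction; gripped within 15 mm of its top, the fingers stay clear of the slot module
- slot_blue: grey slot module with blue label strips on its top and on its two long faces, 55 x 61 x 36 mm (x, y, z), on an 8 mm board; origin at the centre of its underside, z up. Pocket open at the top, centred, 25 mm (x) by 45 mm (y), 28 mm deep; empty at the start: this is the blue block's own slot. The four modules stand in a row along y, 64 mm apart, in changing order
- pocket_blue (a point): centre of the floor of the blue slot's pocket, 8 mm above the module's underside (16 mm above the table); axes as the module's. The block's origin comes here, its x along this x (either way round)
- slot_green: grey slot module with green label strips on its top and on its two long faces, 55 x 61 x 36 mm (x, y, z), on an 8 mm board; origin at the centre of its underside, z up. Pocket open at the top, centred, 25 mm (x) by 45 mm (y), 28 mm deep; also empty; not for the blue block. The four modules stand in a row along y, 64 mm apart, in changing order
- slot_yellow: grey slot module with yellow label strips on its top and on its two long faces, 55 x 61 x 36 mm (x, y, z), on an 8 mm board; origin at the centre of its underside, z up. Pocket open at the top, centred, 25 mm (x) by 45 mm (y), 28 mm deep; holds the yellow block. The four modules stand in a row along y, 64 mm apart, in changing order
- slot_red: grey slot module with red label strips on its top and on its two long faces, 55 x 61 x 36 mm (x, y, z), on an 8 mm board; origin at the centre of its underside, z up. Pocket open at the top, centred, 25 mm (x) by 45 mm (y), 28 mm deep; holds the red block. The four modules stand in a row along y, 64 mm apart, in changing order
- block_yellow: steel setting block 20 x 40 x 70 mm (x, y, z), about 0.4 kg, its top 8 mm yellow; origin at the centre of its underside, z up; stands in the yellow slot, 42 mm of it above the module. Leave alone
- block_red: steel setting block 20 x 40 x 70 mm (x, y, z), about 0.4 kg, its top 8 mm red; origin at the centre of its underside, z up; stands in the red slot, 42 mm of it above the module. Leave alone
- fixture: indexing fixture, fixed: base plate 180 x 150 x 12 mm, a steel disc of 120 mm diameter with 12 rim notches (disc top 55 mm above the table) and a grey plunger bracket 24 x 36 mm, 62 mm high, centred 88 mm from the disc's centre towards -x. Origin on the table under the disc's centre, z up; -x points roughly to the robot: the direction in which the plunger is pulled
- knob (a point): plunger's knob, axis level (along its x), 45 mm above the bare table: black cylinder, diameter 24, length 32 mm, with an orange flange, diameter 32, 8 mm thick, on its outer (-x) end. Point in the black part's middle; axes as the fixture's. At rest it is 124 mm from the disc's centre, the black part 4 mm off the bracket's collar. Pinch it from above across its diameter; the flange stops slips
- plunger (a joint): travel of the plunger and its knob along the fixture's -x, in m: 0 = pin seated 10 mm deep in a notch of the disc, 0.020 = fully back against its stop, pin 10 mm clear of the disc. The spring pulls back with 5 N at 0 and 10 N at 0.020; it snaps shut when let go
- hexkeys: bystander: hex keys in a grey holder 50 x 44 mm, 40 mm high, keys up to 100 mm long along x; origin at the centre of its underside
- caliper: bystander: caliper lying flat, 230 mm long along x, jaws 45 mm to its -y, 12 mm thick; origin at the underside, mid-beam
- phone: bystander: black phone 150 x 72 x 9 mm lying flat; origin at the centre of its underside
- screwdriver: bystander: screwdriver lying along its x axis, handle to -x, less than 40 mm high
- can: bystander: white can 60 mm in diameter, 90 mm high; origin at the centre of its underside

How it is judged (in metres and radians):
On the way, in this order (a step that is already met when the one before it is completed fails the run):
1. the blue block stands fully down in the blue slot, let go (x of block_blue in the frame of pocket_blue between -0.004 and 0.004 m and y of block_blue in the frame of pocket_blue between -0.005 and 0.005 m and z of block_blue in the frame of pocket_blue between -0.004 and 0.004 m and angle between block_blue's own z axis and vertical below 0.08 rad and contact force between the fingers and block_blue below 0.1 N), for 0.2 s.
2. the gripper holds the plunger at least 16 of its 20 mm back (value of joint plunger above 0.016 m and contact force between the fingers and plunger above 1 N), for 0.3 s.
At the end, for the whole second after the job is handed in: Blue block upright (0.08 rad) in the blue pocket, underside within 4 mm of the floor, centred within 4 mm (x) and 5 mm (y), at rest, not touched by the fingers; the fingers press on the knob (over 1 N) and hold the plunger still, over 16 of its 20 mm back, through the last second (all of step 1 and all of step 2 and linear speed of block_blue below 0.02 m/s and velocity of joint plunger between -0.01 and 0.01 m/s); the arm keeps its last pose, push and grip.
It fails at once if the yellow or red block is moved by more than 15 mm (distance of any of block_yellow, block_red from where it was at the start of the episode above 0.015 m).
It fails at once if the hex key set, caliper, phone, screwdriver or can is moved by more than 15 mm (distance of any of hexkeys, caliper, phone, screwdriver, can from where it was at the start of the episode above 0.015 m).
It fails at once if the blue block is dropped (falls faster than 0.6 m/s, untouched by the fingers) (linear speed of block_blue above 0.6 m/s and contact force between the fingers and block_blue below 0.1 N).
It also fails if it takes over 54 s, if anything falls off the work surface, if the arm or the gripper's body presses on something with over 40 N, if the wrist force passes 120 N, or if a joint passes its speed limit or range.

## Robot

A 6-joint arm with a two-finger parallel gripper is mounted at the origin on the work surface. World frame = base frame: x ahead of the robot, y to its left, z up, the work surface at z = 0. Lengths are in mm, angles in rad, forces in N, time in s.
With the tool pointing down it reaches from about 275 to 825 mm from the base axis. Payload 5.2 kg.
Tool frame: the origin (TCP) lies at the very end of the fingers, on their centre line; the grasp point (between the pads) lies 19 mm behind it; z points along the fingers, y is the direction in which the jaws open and shut (so a half turn about z gives the same grasp; the last joint's range is limited). The gripper opens to 93 mm and grips with 3 to 60 N. Pads are 15 mm wide; open, the fingers measure 128 mm over their backs; the gripper's body (75 mm by 188 mm) begins 65 mm behind the grasp point.
Start: joints at [1.082, 0.259, 1.535, -0, 1.348, -0.203], TCP at [155.036, 527.701, 218.653] pointing down, gripper open.
Joint ranges: [-3.14, 3.14], [-0.91, 2.08], [0.19, 2.58], [-1.22, 4.36], [0.22, 2.71], [-3.12, 3.12]. Speed limits (rad/s): [2.57, 2.57, 3.14, 3.14, 3.14, 3.14].

## Interface

Orientations are given as [roll, pitch, yaw] about the fixed x, y, z axes, in that order (R = Rz(yaw) Ry(pitch) Rx(roll)).
In Python, from bench import robot gives the robot as it stands. The module is installed in compiled form; this text tells all that it offers. Calls block until the motion is done:
- robot.move_ptp(position, orientation): joint-space move of the TCP to a pose.
- robot.move_linear(position, ori=None, speed=150, f_stop=None): straight line of the TCP; ori=None keeps the orientation; speed is the mean speed in mm/s. With f_stop (N) it stops when the force on the tool has changed by that much, and returns True; else False.
- robot.move_j(angles): joint-space move.
- robot.move_gripper(opening): opening from 0.0 (shut) to 1.0 (fully open); the grip force is fixed at half the most; returns when the fingers have stopped.
- robot.sleep(seconds).
- robot.inverse_kinematics(position, orientation): joint angles nearest the present ones, or None.
- robot.get_image(name): name is "scene" or "top" or "wrist"; returns a dict with "img" (384x512x3 uint8, blue, green, red), "fovy" (degrees; the focal length in pixels is half the picture's height over the tangent of half this angle, whatever the lens; pixels are square), "cx", "cy" (the principal point, pixels), "eye" and "orientation" of the camera in the world. Camera axes: x right, y down, z forward; pixel columns grow to the right and rows downward; lengths in mm; the calibration is good to about 2 mm. A picture is of the moment at which its call begins. There is no depth.
A pose or a line that the arm cannot do raises robot.MotionError and nothing moves.
- robot.hand_in(): hands the job in, once; it reports no verdict.
Readings, each from a call of its own:
- robot.current_t(): time.
- robot.current_qpos(): joint angles.
- robot.current_joint_vel(): joint speeds.
- robot.current_joint_efforts(): joint torques, N m.
- robot.current_tcp_pos(): TCP position.
- robot.current_eef_rot(): TCP orientation.
- robot.current_contact_force(): force on the tool from outside, world axes, zero at the start.
- robot.current_ft_torque(): the same for the moment, N m.
- robot.current_gripper_width(): opening from 0.0 (shut) to 1.0 (fully open).
Only numpy, scipy, OpenCV 4.12 (cv2) and the standard library are available. Lean on these libraries where they do the work, as an engineer would, in place of code of your own. Each camera call takes 0.05 s, during which the arm holds its last target.

## Working session

There is one attempt and no reset: what is moved stays moved. The work goes in short steps, each a Python script; the robot and the scene stay as the last script left them, time stands still between calls to the robot, and variables do not carry over. Pictures are saved under pics/ and viewed, and the job is handed in when it is done.

```bash
mkdir -p pics; ls; python3 - <<'E'
from bench import robot
import cv2, numpy as np, pickle
print(robot.current_t())
for n in ["scene","top","wrist"]:
    d=robot.get_image(n); cv2.imwrite(f"pics/{n}0.png",d["img"]); 
    print(n,d["fovy"],d["cx"],d["cy"],d["eye"],d["orientation"])
    pickle.dump({k:(np.array(v) if k!="fovy" else v) for k,v in d.items()},open(f"pics/{n}0.pkl","wb"))
print(robot.current_t(),robot.current_tcp_pos(),robot.current_eef_rot())
E
```

```text
pics
0.0
scene 46.56988724571537 250.57109328379943 188.54584914867775 [1480.42249032  275.74855472  857.90161931] [-2.24342474e+00 -1.47132042e-03  1.86586493e+00]
top 51.693225185887144 255.4315764134397 186.30624566627753 [ 275.86956073  -51.59897605 1339.3793906 ] [-2.92773735e+00  1.12728673e-04 -1.44526005e+00]
wrist 60.103602525800056 257.7426501965674 193.90299858561258 [ 84.62736111 546.99647499 383.82067537] [2.87501707e+00 6.87590431e-04 1.28498624e+00]
0.15 [154.84714376 527.34132396 218.02400181] [-3.14025289e+00 -3.00065888e-04  2.85577705e+00]
```

View pics/scene0.png

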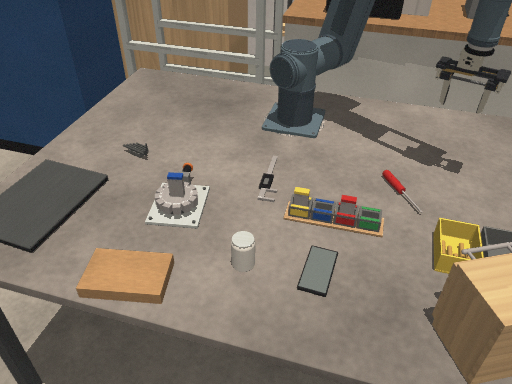

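View pics/top0.png

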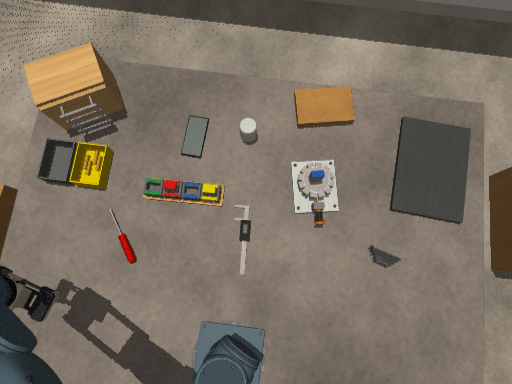

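View pics/wrist0.png

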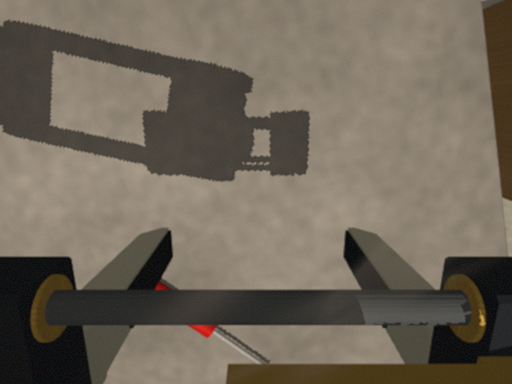

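The scene and top views show the blue block on the disc (top px 317,174), the knob's orange flange toward the robot (top px ~319,224), and the row green, red, blue, yellow, with the blue slot (top px ~192,190) between the red and yellow blocks. Next I'll measure coarsely from the top view.

```bash
cat > h.py <<'E'
import numpy as np, cv2, pickle
from scipy.spatial.transform import Rotation as R
def cam(d):
    f=d["img"].shape[0]/2/np.tan(np.radians(d["fovy"])/2)
    return f,float(d["cx"]),float(d["cy"]),np.array(d["eye"],float),R.from_euler("xyz",d["orientation"]).as_matrix()
def ray(d,uv):
    f,cx,cy,e,M=cam(d); uv=np.atleast_2d(np.asarray(uv,float))
    v=np.c_[(uv[:,0]-cx)/f,(uv[:,1]-cy)/f,np.ones(len(uv))]@M.T
    return e,v/np.linalg.norm(v,axis=1)[:,None]
def onplane(d,uv,z):
    e,v=ray(d,uv); return e+v*((z-e[2])/v[:,2])[:,None]
def proj(d,P):
    f,cx,cy,e,M=cam(d); q=(np.atleast_2d(P)-e)@M
    return np.c_[f*q[:,0]/q[:,2]+cx,f*q[:,1]/q[:,2]+cy]
def tri(a,pa,b,pb):
    (e1,v1),(e2,v2)=ray(a,pa),ray(b,pb); v1,v2=v1[0],v2[0]
    s,t=np.linalg.lstsq(np.c_[v1,-v2],e2-e1,rcond=None)[0]
    p,q=e1+s*v1,e2+t*v2; return (p+q)/2,np.linalg.norm(p-q)
HUE={"blue":[(108,130)],"green":[(45,85)],"yellow":[(22,34)],"red":[(0,6),(174,180)],"orange":[(7,18)]}
def mask(img,c,smin=120,vmin=50):
    h=cv2.cvtColor(img,cv2.COLOR_BGR2HSV); m=np.zeros(h.shape[:2],np.uint8)
    for a,b in HUE[c]: m|=cv2.inRange(h,(a,smin,vmin),(b,255,255))
    return m
def blobs(m,amin=10):
    n,l,s,c=cv2.connectedComponentsWithStats(m)
    return [(s[i,4],c[i],s[i,:4],l==i) for i in range(1,n) if s[i,4]>=amin]
def grab(robot,n,name):
    d=robot.get_image(n); d={k:(np.array(v) if k!="fovy" else v) for k,v in d.items()}
    cv2.imwrite(f"pics/{name}.png",d["img"]); pickle.dump(d,open(f"pics/{name}.pkl","wb")); return d
def load(name): return pickle.load(open(f"pics/{name}.pkl","rb"))
E
python3 - <<'E'
from h import *
t=load("top0")
for c in HUE:
    for a,cc,s,_ in blobs(mask(t["img"],c)):
        z=125 if (c=="blue" and cc[0]>280) else 45
        print(c,a,cc.round(1),s,onplane(t,cc,z)[0].round(1))
# base plate white
img=t["img"][150:220,285:345]
m=((img.min(2)>190)*255).astype(np.uint8)
cs,_=cv2.findContours(m,0,2); c=max(cs,key=cv2.contourArea)+[285,150]
r=cv2.minAreaRect(c); print(r); print(onplane(t,cv2.boxPoints(r),12).round(1))
cv2.imwrite("pics/topcrop.png",cv2.resize(t["img"][130:240,130:350],None,fx=3.6,fy=3.6,interpolation=cv2.INTER_CUBIC))
E
```

```text
blue 81 [317.2 173.6] [311 170  13   8] [ 602.8 -206.7  125. ]
blue 40 [191.6 183.4] [185 182  15   4] [537.7 196.8  45. ]
blue 47 [190.1 196.4] [183 194  15   6] [493.6 195.   45. ]
green 39 [153.7 179.7] [147 178  15   4] [534.5 325.   45. ]
green 50 [151.7 192.8] [145 191  15   5] [489.6 323.6  45. ]
yellow 1433 [ 90.6 165.4] [ 69 142  44  47] [556.6 545.8  45. ]
yellow 131 [209.3 187.9] [202 183  17  11] [530. 136.  45.]
yellow 78 [209.1 198.4] [202 196  15   6] [494.6 131.1  45. ]
red 127 [170.1 184.1] [162 180  19  10] [526.3 267.9  45. ]
red 72 [171.1 194.6] [164 192  16   7] [491.7 258.5  45. ]
red 249 [126.7 248.1] [118 233  18  30] [299.9 370.9  45. ]
orange 4650 [72.  82.2] [ 24  43 100  86] [847.9 676.1  45. ]
orange 2106 [323.6 106.2] [294  86  61  41] [ 868.9 -216.8   45. ]
orange 49 [ 83.8 112. ] [ 71 108  25  10] [742.8 610.3  45. ]
orange 39 [ 90.1 116.9] [ 80 113  21   9] [727.5 584.6  45. ]
orange 2095 [501.  219.8] [490 167  22 104] [ 544.  -829.8   45. ]
orange 628 [  5.3 210. ] [  0 184  17  72] [372.  792.4  45. ]
orange 283 [189.1 198.8] [143 185  81  21] [485.  196.7  45. ]
orange 35 [319.1 222.5] [315 221  10   4] [ 460.5 -238.6   45. ]
((300.0, 186.5), (49.0, 16.0), 90.0)
[[ 663.5 -130.6   12. ]
 [ 670.4 -185.7   12. ]
 [ 499.3 -202.4   12. ]
 [ 492.6 -148.7   12. ]]
```

View pics/topcrop.png

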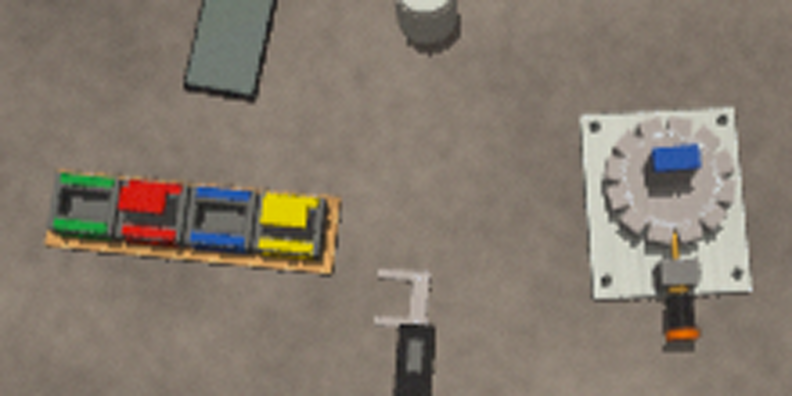

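The top view gives a block centre of about (603,-207) and a blue slot of about (516,196). Both are coarse, so I'll take closer wrist views.

```bash
python3 - <<'E'
from bench import robot
from h import *
robot.move_ptp([525,-215,290],[np.pi,0,0])
d=grab(robot,"wrist","w1"); print(robot.current_t(),robot.current_tcp_pos(),d["eye"],d["orientation"])
robot.move_ptp([440,196,250],[np.pi,0,0])
d=grab(robot,"wrist","w2"); print(robot.current_t(),robot.current_tcp_pos(),d["eye"],d["orientation"])
E
```

```text
3.125 [ 525.275153   -214.1750527   289.98718093] [ 597.92247785 -215.15157319  455.88280868] [ 2.87570043e+00  1.01750481e-03 -1.56932279e+00]
4.7333 [440.73151078 195.21762091 250.0741837 ] [513.25709282 194.27312491 416.04605564] [ 2.87618946e+00  4.76445238e-04 -1.57165034e+00]
```

View pics/w1.png

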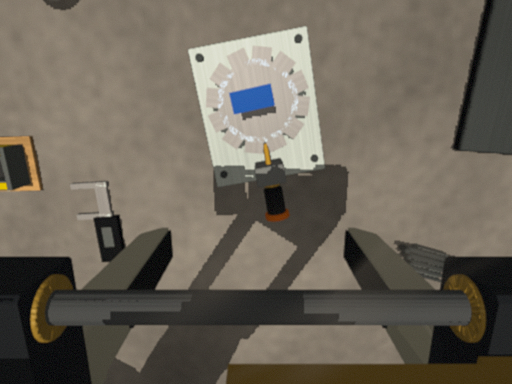

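View pics/w2.png

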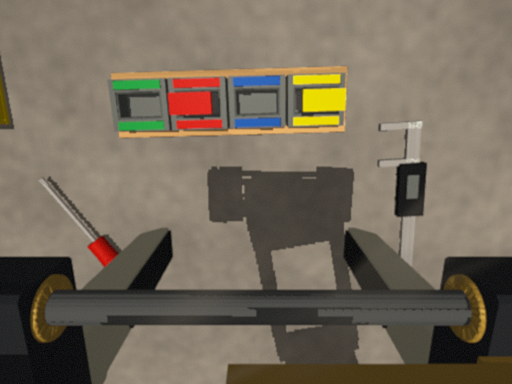

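```bash
python3 - <<'E'
from h import *
def rect(d,c,z,roi,amin=150):
    out=[]
    for a,cc,s,m in blobs(mask(d["img"],c)*roi,amin):
        cs,_=cv2.findContours(m.astype(np.uint8),0,2)
        P=onplane(d,cs[0][:,0,:],z)[:,:2].astype(np.float32)
        r=cv2.minAreaRect(P); out.append((c,a,cc.round(1),np.round(r[0],1),np.round(r[1],1),round(r[2],1)))
    return out
w1,w2=load("w1"),load("w2")
roi=np.zeros((384,512),np.uint8); roi[:160,180:340]=1
print(rect(w1,"blue",125,roi))
roi[:]=0; roi[60:140,105:350]=1
for c in ["green","red","blue","yellow"]:
    for r in rect(w2,c,44,roi): print(r)
# plate
img=cv2.cvtColor(w1["img"],cv2.COLOR_BGR2HSV)
m=cv2.inRange(img,(20,0,185),(90,70,255)); m[175:]=0
bs=max(blobs(m,200),key=lambda b:b[0]); print(bs[:3])
cs,_=cv2.findContours(bs[3].astype(np.uint8),0,2); P=onplane(w1,max(cs,key=len)[:,0,:],12)[:,:2].astype(np.float32)
r=cv2.minAreaRect(P); print(r,cv2.boxPoints(r))
roi[:]=0;roi[180:240,240:310]=1
for b in blobs(mask(w1["img"],"orange")*roi,10): print("orange",b[:3],onplane(w1,b[1],45))
c1=cv2.resize(w1["img"][20:230,170:360],None,fx=2.8,fy=2.8,interpolation=cv2.INTER_CUBIC)
cv2.imwrite("pics/w1c.png",c1); print(c1.shape)
E
```

```text
[('blue', np.int32(880), array([251.8,  98.9]), array([ 602., -209.]), array([20. , 39.5]), 12.5)]
('green', np.int32(405), array([135.6,  84.3]), array([533.3, 324.3]), array([ 8.9, 49.9]), 2.5)
('green', np.int32(369), array([140.2, 125.3]), array([490.1, 323.2]), array([ 9.1, 49.6]), 1.7)
('red', np.int32(441), array([195.7,  82.4]), array([535.1, 260.6]), array([50.2,  9.1]), 89.9)
('red', np.int32(1048), array([189.7, 102.9]), array([513.8, 268.2]), array([24.8, 47.9]), 1.8)
('red', np.int32(412), array([198.7, 123.5]), array([492.3, 259.6]), array([49.8,  9.7]), 90.0)
('blue', np.int32(404), array([256.2,  80.6]), array([537. , 196.3]), array([ 9. , 49.2]), 2.4)
('blue', np.int32(358), array([257.4, 122. ]), array([493.8, 194.8]), array([ 8.6, 49.7]), 2.4)
('yellow', np.int32(470), array([316.6,  78.9]), array([538.7, 132. ]), array([ 9.8, 50. ]), 1.6)
('yellow', np.int32(1060), array([323.4,  99.5]), array([516.9, 123.4]), array([47.4, 24.9]), 90.0)
('yellow', np.int32(436), array([315.4, 120.4]), array([495.4, 131.1]), array([49.6,  9.6]), 90.0)
(np.int32(6539), array([260.28735281,  98.80532191]), array([189,  27, 135, 142], dtype=int32))
((589.5966186523438, -216.16934204101562), (175.23960876464844, 147.64198303222656), 10.22130298614502) [[ 490.26776 -159.0681 ]
 [ 516.467   -304.36697]
 [ 688.9255  -273.27057]
 [ 662.72626 -127.97171]]
orange (np.int32(190), array([277.26315789, 216.17368421]), array([265, 208,  25,  14], dtype=int32)) [[ 455.89809672 -240.45651824   45.        ]]
(588, 532, 3)
```

View pics/w1c.png

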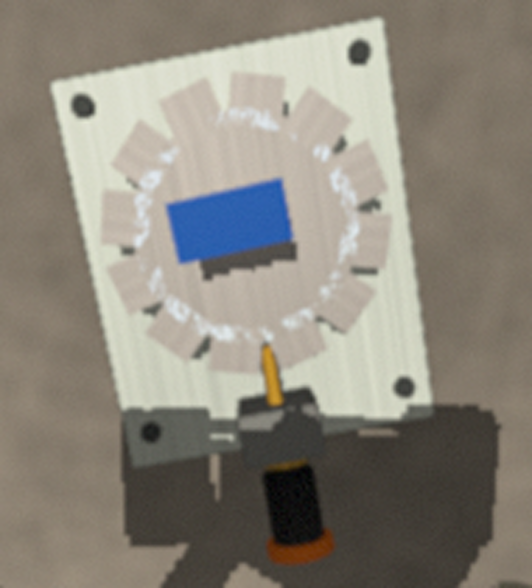

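The measurements agree with the known sizes. The block's top face comes out at 20.0 x 39.5 mm, centred at (602,-209) with yaw 12.5°. The slot label pitch is about 64 mm, and the blue pocket is at (515.4,195.6) with yaw 1.7°. I'll grasp the block now.

```bash
python3 - <<'E'
from bench import robot
from h import *
y=np.radians(102.5)
robot.move_ptp([602,-209,200],[np.pi,0,y]); robot.move_gripper(0.55)
robot.move_linear([602,-209,140],speed=150)
f=robot.move_linear([602,-209,94],speed=60,f_stop=10); print("stop",f,robot.current_tcp_pos(),robot.current_eef_rot(), robot.current_contact_force())
grab(robot,"wrist","g0")
if not f:
    robot.move_gripper(0.0); print("w",robot.current_gripper_width()*93, robot.current_contact_force())
    robot.move_linear([602,-209,104],speed=40); robot.sleep(.2); print(robot.current_contact_force(),robot.current_gripper_width()*93)
grab(robot,"wrist","g1"); grab(robot,"scene","g1s"); print(robot.current_t())
a=cv2.imread("pics/g1s.png")[110:240,110:310]; cv2.imwrite("pics/g1sc.png",cv2.resize(a,None,fx=4,fy=4))
E
```

```text
stop False [ 602.26449246 -209.14548822   94.2864834 ] [3.14115298e+00 3.67542472e-04 1.78890159e+00] [ 0.07744167  0.40141431 -0.7359221 ]
w 19.68223356388509 [ 0.10563986 -0.00907072  0.55400061]
[ 0.33563017 -0.10983745 -3.24864835] 19.582875578732207
10.5167
```

View pics/g1.png

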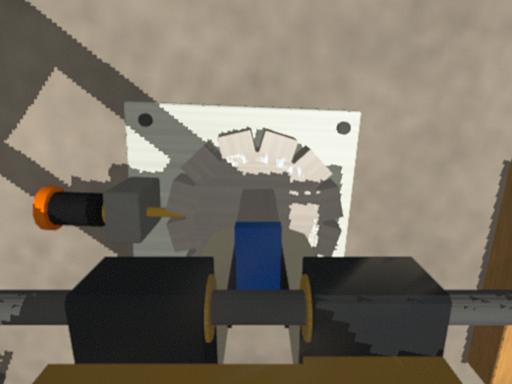

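View pics/g1sc.png

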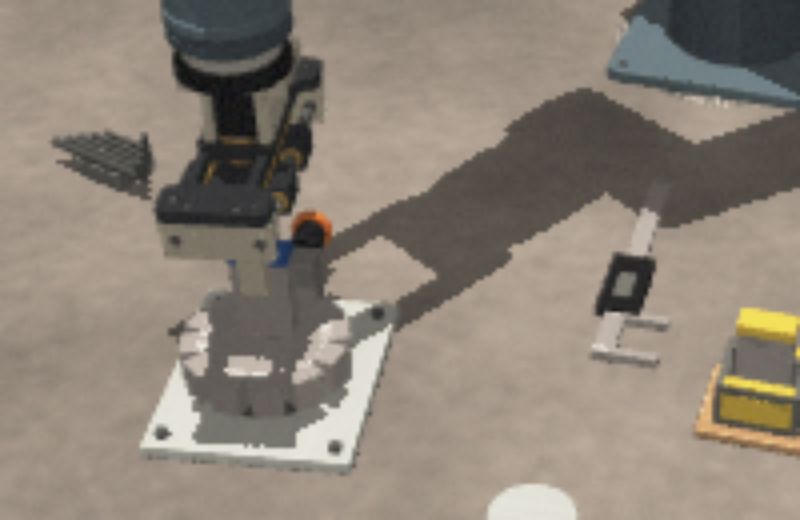

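The block is held: width 19.6 mm, about 3.8 N of weight, and its blue top sits squarely between the pads (px 258,255). I'll check its offset along the pads from the front edge in this view, then carry it to the slot.

```bash
python3 - <<'E'
from bench import robot
from h import *
d=load("g1"); m=mask(d["img"],"blue",120,30); b=max(blobs(m,50),key=lambda b:b[0]); print(b[:3])
ys=[np.where(b[3][:,u])[0].min() for u in range(240,277)]
P=onplane(d,np.c_[range(240,277),ys],135)[:,:2]-[602,-209]
a=np.radians(102.5); T=P@np.array([[np.cos(a),-np.sin(a)],[np.sin(a),np.cos(a)]])  # components along tool x, (perp)
print("front edge along tool x:",T[:,0].mean().round(2),T[:,0].std().round(2)," expect 20; x span",T[0,1],T[-1,1], "slope",np.polyfit(T[:,1],T[:,0],1)[0])
robot.move_linear([602,-209,200],speed=120)
y=np.radians(91.7)
robot.move_linear([515.4,195.6,200],[np.pi,0,y],speed=180)
robot.sleep(.2)
print(robot.current_tcp_pos(),robot.current_eef_rot(),robot.current_contact_force(),robot.current_gripper_width()*93,robot.current_t())
robot.move_linear([515.4,195.6,105],speed=100)
grab(robot,"wrist","p1");grab(robot,"scene","p1s");grab(robot,"top","p1t")
a=cv2.imread("pics/p1s.png")[110:260,230:430]; cv2.imwrite("pics/p1sc.png",cv2.resize(a,None,fx=4,fy=4))
E
```

```text
(np.int32(3065), array([257.7269168 , 255.25154976]), array([234, 222,  48,  68], dtype=int32))
front edge along tool x: 22.92 0.0  expect 20; x span 8.212123174037297 -7.279210895450404 slope 0.00013369030162789345
[515.53761476 195.22165759 199.95421237] [-3.14152661e+00  4.30492272e-05  1.59983688e+00] [ 0.08668666  0.02754688 -3.42284026] 19.6573884343313 14.1167
```

View pics/p1.png

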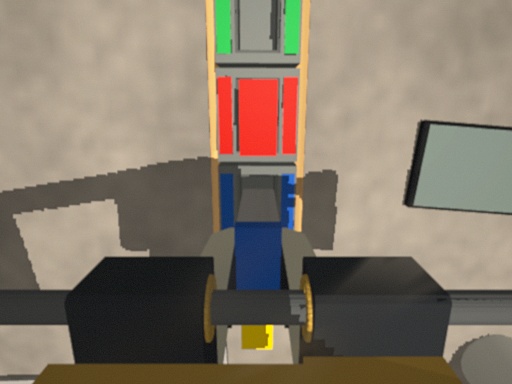

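View pics/p1sc.png

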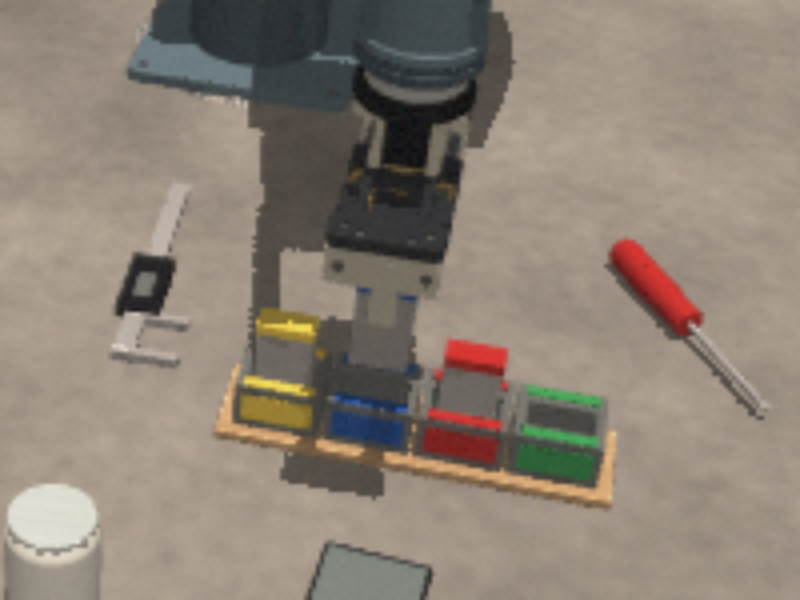

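The block sits about 30 mm over the blue slot (front wall px 260,170). This view shows both the held block and the slot, so I'll compare them within the one image before lowering.

```bash
python3 - <<'E'
from bench import robot
from h import *
d=load("p1"); print(robot.current_tcp_pos(), robot.current_eef_rot())
cv2.imwrite("pics/p1z.png",cv2.resize(d["img"][150:300,190:330],None,fx=5,fy=4,interpolation=cv2.INTER_NEAREST)[:600])
m=mask(d["img"],"blue",100,25)
for b in blobs(m,15): print(b[:3], onplane(d,b[1],44)[0].round(1))
for u in (258,): pass
# block front edge at z=136 using rows in col 240..276
top=[np.where(m[200:,u])[0].min()+200 for u in range(242,275)]; print(top)
P=onplane(d,np.c_[range(242,275),top],136); print("block front edge y",P[:,1].mean(),"x ends",onplane(d,[[234,230],[282,230]],136)[:,0])
# label outer ends
for (u0,u1) in ((215,236),(280,300)):
    cols=[u for u in range(u0,u1) if m[150:225,u].any()]
    print(cols[0],cols[-1],[np.where(m[150:225,u])[0].min()+150 for u in cols])
for c in("red","green"):
    for b in blobs(mask(d["img"],c),40):
        x,y,w,h=b[2]; print(c,b[2],onplane(d,[[x,y],[x+w,y+h]],44 )[:,:2].round(1).tolist())
E
```

```text
[515.95046124 195.67747764 105.78101423] [ 3.14003651e+00 -1.94661331e-04  1.60047204e+00]
(np.int32(4386), array([258.01595987, 239.1744186 ]), array([220, 173,  75, 117], dtype=int32)) [516.8 171.1  44. ]
[np.int64(222), np.int64(222), np.int64(222), np.int64(222), np.int64(222), np.int64(222), np.int64(222), np.int64(222), np.int64(222), np.int64(222), np.int64(222), np.int64(222), np.int64(222), np.int64(222), np.int64(222), np.int64(222), np.int64(222), np.int64(222), np.int64(222), np.int64(222), np.int64(222), np.int64(222), np.int64(222), np.int64(222), np.int64(222), np.int64(222), np.int64(222), np.int64(222), np.int64(222), np.int64(222), np.int64(222), np.int64(222), np.int64(222)]
block front edge y 218.07185744697165 x ends [504.80534348 525.73859942]
220 235 [np.int64(174), np.int64(174), np.int64(174), np.int64(174), np.int64(174), np.int64(173), np.int64(174), np.int64(174), np.int64(174), np.int64(174), np.int64(174), np.int64(174), np.int64(174), np.int64(188), np.int64(224), np.int64(223)]
280 294 [np.int64(221), np.int64(181), np.int64(174), np.int64(174), np.int64(174), np.int64(174), np.int64(174), np.int64(174), np.int64(174), np.int64(174), np.int64(174), np.int64(174), np.int64(174), np.int64(174), np.int64(174)]
red [217  76  16  78] [[486.9, 284.0], [497.7, 233.6]]
red [282  77  16  77] [[529.0, 284.7], [542.5, 234.9]]
red [238  79  40  77] [[500.5, 282.6], [528.8, 233.1]]
green [216   0  15  53] [[486.4, 328.1], [495.8, 298.2]]
green [285   0  15  54] [[528.7, 329.3], [539.8, 298.9]]
```

View pics/p1z.png

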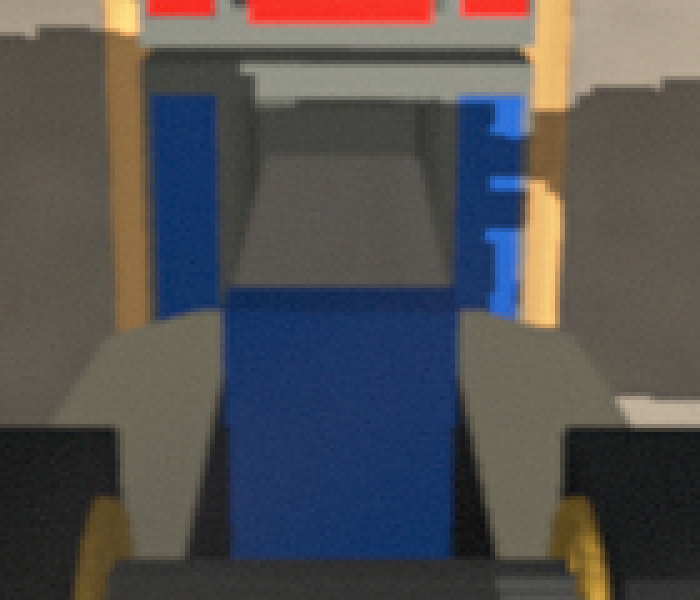

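```bash
python3 - <<'E'
from h import *
d=load("p1")
for r,z in ((227,136),(222,128),(188.7,66)): print(r,z,onplane(d,[[258,r]],z).round(1))
# slot: label far ends row 174 z44; label x
print(onplane(d,[[219.5,180],[234,180],[281.5,180],[295,180],[258,173.5]],44).round(1))
# block bottom corners
print(onplane(d,[[190+265/5,188.7],[190+420/5,188.7]],66).round(1))
print(cv2.cvtColor(d["img"],cv2.COLOR_BGR2HSV)[160:232:1,258].tolist())
g=load("g1"); print(onplane(g,[[258,226.5]],135)-[602,-209,0])
E
```

```text
227 136 [[515.2 215.8 136. ]]
222 128 [[515.3 215.2 128. ]]
188.7 66 [[515.4 215.1  66. ]]
[[488.4 215.   44. ]
 [498.6 215.3  44. ]
 [532.  216.3  44. ]
 [541.5 216.6  44. ]
 [515.3 220.4  44. ]]
[[505.9 214.8  66. ]
 [525.7 215.4  66. ]]
[[30, 19, 146], [21, 21, 121], [39, 22, 80], [45, 25, 62], [50, 12, 62], [38, 24, 86], [33, 22, 125], [30, 19, 147], [28, 24, 149], [28, 21, 149], [30, 19, 148], [33, 19, 148], [30, 19, 150], [35, 22, 148], [26, 18, 111], [30, 22, 71], [37, 36, 64], [30, 11, 68], [30, 11, 70], [40, 11, 72], [42, 18, 70], [42, 19, 67], [50, 22, 69], [20, 22, 69], [45, 15, 70], [38, 15, 68], [30, 15, 67], [35, 22, 71], [26, 28, 74], [19, 33, 84], [10, 34, 91], [19, 23, 88], [20, 26, 89], [21, 28, 90], [17, 26, 89], [18, 29, 89], [17, 26, 89], [21, 29, 89], [15, 29, 89], [22, 32, 89], [19, 23, 90], [19, 32, 89], [17, 26, 89], [22, 32, 89], [19, 23, 89], [23, 24, 85], [18, 28, 90], [13, 25, 90], [18, 35, 88], [21, 20, 89], [16, 31, 90], [11, 32, 87], [15, 29, 89], [21, 30, 86], [15, 28, 91], [11, 23, 88], [17, 21, 84], [15, 23, 89], [20, 26, 88], [15, 23, 89], [19, 24, 85], [115, 52, 84], [111, 148, 86], [109, 199, 87], [109, 187, 86], [109, 194, 84], [109, 184, 86], [108, 200, 88], [108, 191, 96], [110, 180, 102], [108, 194, 101], [108, 196, 100]]
[[ -4.9706267   20.26702733 135.        ]]
```

Within the same image, block and slot agree to under 1 mm: block y about 195.2 against slot 195.4, and x about 515.8 against 515.5. The block is upright too, since its face gives y = 215 at heights of both 66 and 128 mm. I'll lower it with a force guard.

```bash
python3 - <<'E'
from bench import robot
from h import *
robot.move_linear([515.4,195.6,86],speed=80)
f=robot.move_linear([515.4,195.6,54.3],speed=25,f_stop=7)
print(f,robot.current_tcp_pos(),robot.current_contact_force(),robot.current_gripper_width()*93,robot.current_t())
grab(robot,"wrist","p2");grab(robot,"scene","p2s")
a=cv2.imread("pics/p2s.png")[110:260,230:430]; cv2.imwrite("pics/p2sc.png",cv2.resize(a,None,fx=4,fy=4))
E
```

```text
True [515.24605662 195.57459968  55.06224164] [0.6414052  0.06106035 6.97015819] 19.830289437538696 16.9167
```

View pics/p2sc.png

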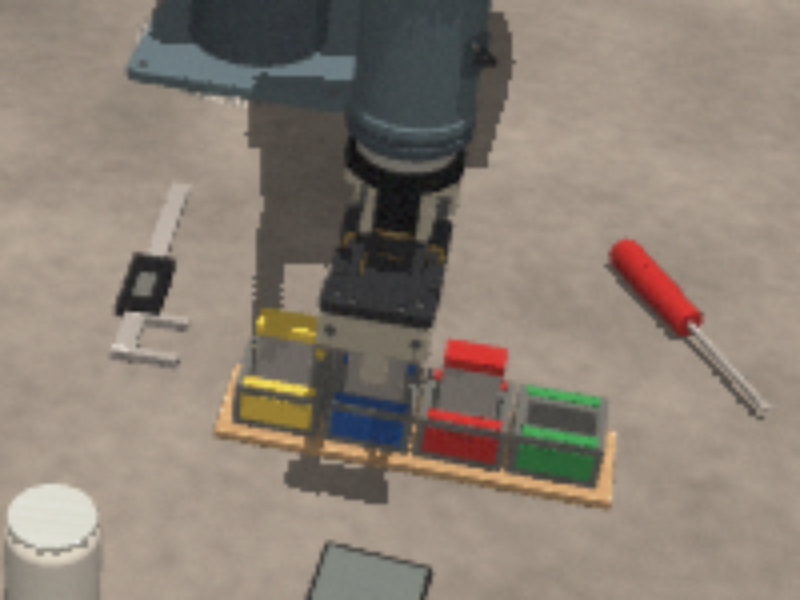

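The force stop came at TCP z = 55.06, where 55 was expected at the pocket floor, so the block is seated. I'll release it, rise and check, then view the knob closely.

```bash
python3 - <<'E'
from bench import robot
from h import *
robot.move_gripper(0.5); robot.sleep(.2)
robot.move_linear([515.4,195.6,220],speed=150)
robot.move_linear([515.4,100,260],[np.pi,0,np.radians(91.7)],speed=200)
d=grab(robot,"wrist","p3");
robot.move_ptp([440,-241,200],[np.pi,0,np.radians(10)]); robot.sleep(.1)
grab(robot,"wrist","k1"); grab(robot,"scene","k1s"); print(robot.current_t(),robot.current_tcp_pos())
E
```

```text
21.375 [ 440.59509016 -240.08441293  200.21298055]
```

View pics/p3.png

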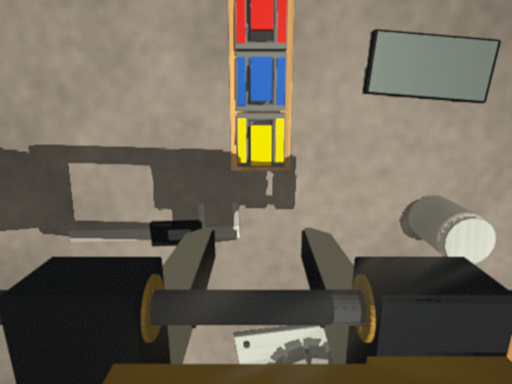

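View pics/k1.png

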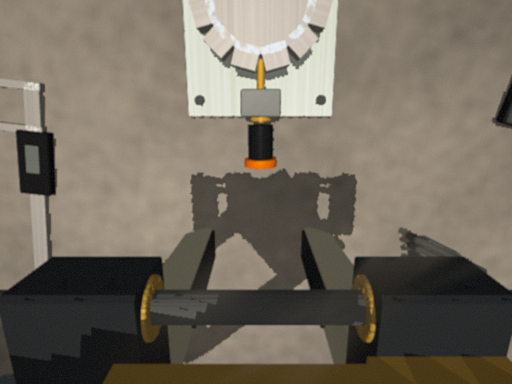

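```bash
python3 - <<'E'
from h import *
d=load("p3"); m=mask(d["img"],"blue",100,25)
for b in blobs(m,30):
    cs,_=cv2.findContours(b[3].astype(np.uint8),0,2)
    for z in (44,86):
        r=cv2.minAreaRect(onplane(d,cs[0][:,0,:],z)[:,:2].astype(np.float32)); print(b[0],b[1].round(1),z,np.round(r[0],1),np.round(r[1],1),round(r[2],1))
d=load("k1s"); cv2.imwrite("pics/k1sc.png",cv2.resize(d["img"][130:260,230:430],None,fx=4,fy=4))
E
```

```text
424 [240.9  81.3] 44 [493.7 195.1] [ 8.9 49.7] 1.1
424 [240.9  81.3] 86 [495.8 192.5] [ 7.9 44.2] 1.1
999 [260.7  78.7] 44 [515.5 198.3] [23.9 46.5] 1.3
999 [260.7  78.7] 86 [515.2 195.4] [21.3 41.4] 1.3
395 [280.4  81.2] 44 [536.7 196.3] [ 9.  49.7] 1.5
395 [280.4  81.2] 86 [534.1 193.6] [ 8.  44.2] 1.5
```

The block appears centred in the blue pocket: (515.2,195.4) against a slot centre of (515.2,195.7). To confirm depth I'll compare its top with the yellow block, which is known to be seated. I'll also measure the knob.

```bash
python3 - <<'E'
from h import *
d=load("p3")
for c in("blue","yellow","red"):
    for b in blobs(mask(d["img"],c,100,25),300):
        cs,_=cv2.findContours(b[3].astype(np.uint8),0,2)
        r=cv2.minAreaRect(onplane(d,cs[0][:,0,:],86)[:,:2].astype(np.float32)); print(c,b[0],b[1].round(1),np.round(r[0],1),np.round(r[1],1))
d=load("k1"); print(d["eye"],d["orientation"])
roi=np.zeros((384,512),np.uint8); roi[100:185,225:300]=1
for b in blobs(mask(d["img"],"orange")*roi,20): print("orange",b[:3],onplane(d,b[1],55)[0].round(1))
hsv=cv2.cvtColor(d["img"],cv2.COLOR_BGR2HSV)
m=cv2.inRange(hsv,(0,0,0),(180,255,40))*roi
for b in blobs(m,40):
    x,y,w,h=b[2]; print("black",b[:3]); 
    print(" sides at z45",onplane(d,[[x-.5,y+h/2],[x+w-.5,y+h/2]],45).round(1).tolist()," ends at z57",onplane(d,[[x+w/2-.5,y-.5],[x+w/2-.5,y+h-.5]],57).round(1).tolist())
# pin axis & bracket
for r in range(116,172,4): 
    print(r, "".join("#" if v<45 else "." for v in hsv[r,235:290,2]))
cv2.imwrite("pics/k1c.png",cv2.resize(d["img"][0:180,170:350],None,fx=3.3,fy=3.3,interpolation=cv2.INTER_CUBIC))
E
```

```text
blue 424 [240.9  81.3] [495.8 192.5] [ 7.9 44.2]
blue 999 [260.7  78.7] [515.2 195.4] [21.3 41.4]
blue 395 [280.4  81.2] [534.1 193.6] [ 8.  44.2]
yellow 428 [241.6 140.3] [497.3 135.3] [ 9.2 45.4]
yellow 418 [279.4 140.1] [535.9 136.4] [ 9.3 45.4]
yellow 906 [260.6 144.8] [516.8 131.3] [21.7 42.6]
red 425 [240.4  21.1] [494.5 245.5] [ 9.1 35.5]
red 740 [261.5  14.9] [514.  251.2] [21.5 25.1]
red 417 [281.5  21. ] [532.7 246.2] [ 8.4 36.3]
[ 512.15808422 -228.15622087  366.16434985] [ 2.87627106e+00  5.18056660e-04 -1.39368839e+00]
orange (np.int32(301), array([260.37873754, 163.21262458]), array([245, 157,  32,  12], dtype=int32)) [ 459. -240.   55.]
black (np.int32(771), array([260.1387808 , 141.57457847]), array([249, 124,  24,  35], dtype=int32))
 sides at z45 [[476.1, -225.4, 45.0], [480.1, -248.1, 45.0]]  ends at z57 [[495.4, -233.5, 57.0], [463.8, -239.3, 57.0]]
116 .......................................................
120 .......................................................
124 ....................####.########.#....................
128 ..............#######################..................
132 ..............#######################..................
136 ..............#######################..................
140 ..............########################.................
144 ..............#######################..................
148 ..............#######################..................
152 ..............#######################..................
156 ..............#######################..................
160 .......................................................
164 .......................................................
168 .......................................................
```

View pics/k1sc.png

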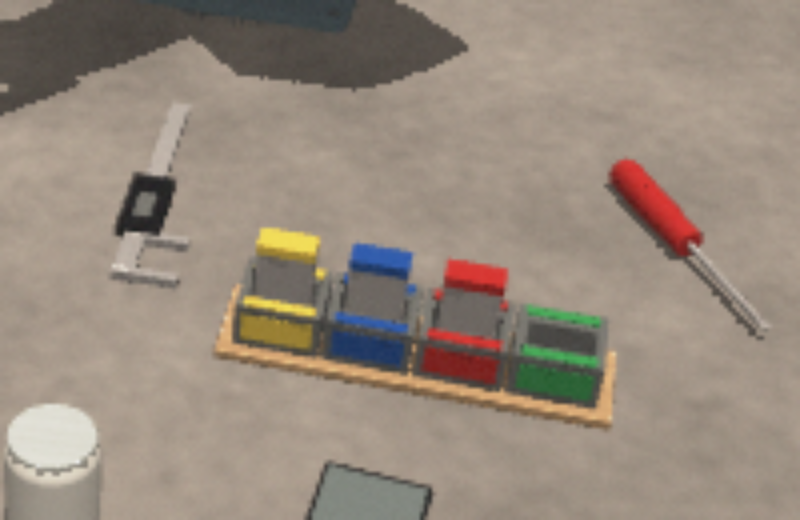

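View pics/k1c.png

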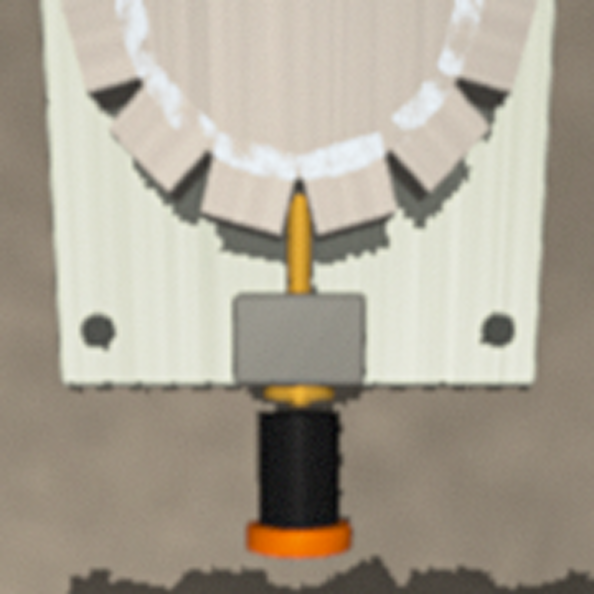

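Blue stands level with the red and yellow tops in the scene view, and its top-plane size matches yellow's (21.3 against 21.7), so it is fully down. The knob measures 32.1 mm long with its centre at about (479.5,-236.5), axis at 10°. I'll grip it slightly toward the flange and pull.

```bash
python3 - <<'E'
from bench import robot
from h import *
a=np.radians(10); u=-np.array([np.cos(a),np.sin(a)])
k=np.array([479.3,-236.6])+3*u
P=lambda s,z:[*(k+s*u),z]
robot.move_ptp(P(0,130),[np.pi,0,a])
robot.move_linear(P(0,75),speed=150)
f=robot.move_linear(P(0,26),speed=60,f_stop=10); print("down",f,robot.current_tcp_pos())
if f: raise SystemExit
robot.move_gripper(0.0); w=robot.current_gripper_width()*93; print("w",w,robot.current_contact_force())
if abs(w-24)<4:
    f=robot.move_linear(P(17,26),speed=40,f_stop=30); print("pull",f,robot.current_tcp_pos(),robot.current_contact_force(),robot.current_gripper_width()*93)
    grab(robot,"wrist","q1")
print(robot.current_t())
E
```

```text
down False [ 476.58627445 -237.28330876   26.2042132 ]
w 23.01980963434799 [0.32716852 5.53038025 4.35480771]
pull False [ 461.165839  -238.7362705   26.2289333] [ 6.57267376  7.65954524 -0.39773491] 23.320234127998795
24.4083
```

View pics/q1.png

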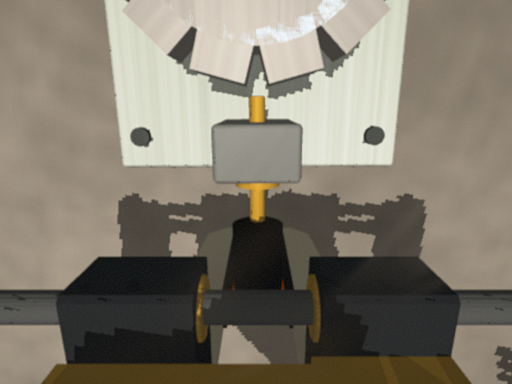

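The knob is gripped (width 23.3 mm) and has come back; the pin tip (px 258,97) is clear of the disc. The lateral force of about 7 N suggests a grip offset of about 1 mm, so I'll relieve that and continue onto the stop under a force guard.

```bash
python3 - <<'E'
from bench import robot
from h import *
a=np.radians(10); u=-np.array([np.cos(a),np.sin(a)]); n=np.array([-np.sin(a),np.cos(a)])
k=np.array([479.3,-236.6])+3*u
P=lambda s,z,l=0:[*(k+s*u+l*n),z]
def travel(): 
    T=np.mean([robot.current_tcp_pos() for _ in range(5)],0); F=robot.current_contact_force()
    return round((T[:2]-k)@u,2),round((T[:2]-k)@n,2),"F axial",round(F[:2]@u,2),"lat",round(F[:2]@n,2)
robot.sleep(.2); print(travel())
f=robot.move_linear(P(22.5,26,1.0),speed=15,f_stop=14); print(f,travel(),robot.current_gripper_width()*93)
robot.sleep(.4); print(travel(),robot.current_contact_force())
d=grab(robot,"wrist","q2"); grab(robot,"scene","q2s"); grab(robot,"top","q2t"); print(robot.current_t())
b=load("q2s")["img"][130:260,130:330]; cv2.imwrite("pics/q2sc.png",cv2.resize(b,None,fx=4,fy=4))
E
```

```text
(np.float64(15.07), np.float64(1.05), 'F axial', np.float64(-8.81), 'lat', np.float64(6.72))
False (np.float64(19.98), np.float64(1.05), 'F axial', np.float64(-10.39), 'lat', np.float64(4.47)) 23.19843780552219
(np.float64(19.99), np.float64(1.03), 'F axial', np.float64(-10.23), 'lat', np.float64(4.58)) [ 9.27949414  6.29167338 -3.1254734 ]
25.6833
```

View pics/q2.png

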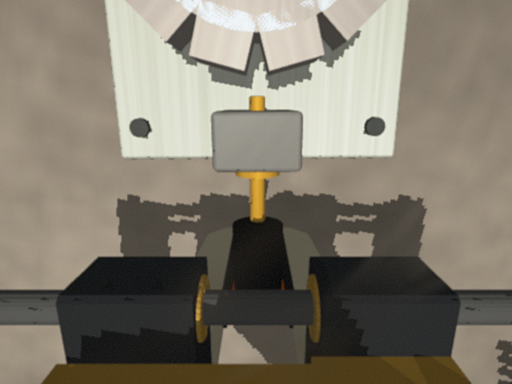

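View pics/q2sc.png

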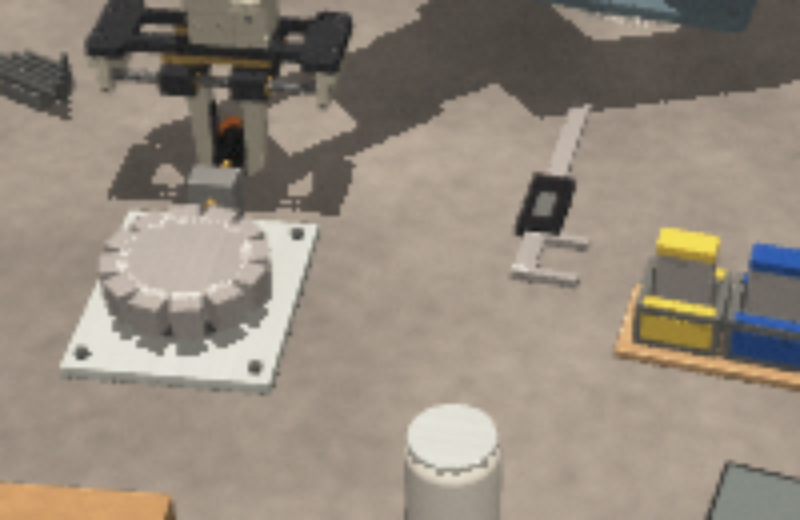

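Travel reads 20.0 mm with 10.2 N axial, which matches the spring at full travel. I'll check for slip from the knob's front edge in the image, then nudge further to confirm the stop.

```bash
python3 - <<'E'
from bench import robot
from h import *
a=np.radians(10); u=-np.array([np.cos(a),np.sin(a)]); n=np.array([-np.sin(a),np.cos(a)])
k=np.array([479.3,-236.6])+3*u
P=lambda s,z,l=0:[*(k+s*u+l*n),z]
def travel(): 
    T=np.mean([robot.current_tcp_pos() for _ in range(5)],0); F=robot.current_contact_force()
    return round((T[:2]-k)@u,2),round((T[:2]-k)@n,2),"F axial",round(F[:2]@u,2),"lat",round(F[:2]@n,2)
f=robot.move_linear(P(24,26,1.0),speed=15,f_stop=14); robot.sleep(.5); print(f,travel())
d=grab(robot,"wrist","q3"); robot.sleep(.2); print(travel(),robot.current_gripper_width()*93)
h=cv2.cvtColor(d["img"],cv2.COLOR_BGR2HSV)
# collar front, knob front, pin tip along the axis column
for r in range(85,235,1): 
    if r in range(90,116) or r>165: print(r,h[r,258].tolist(),end=" ")
kf=lambda r,z:round((onplane(d,[[258,r]],z)[0,:2]-(k-3*u))@u,1)
print(); print("rows->s (rel. knob rest centre; front edge rests at -16)",[(r,kf(r,57)) for r in (216,218,220,222)], "pin tip z45",[(r,kf(r,49)) for r in (95,97)])
print(robot.current_t())
E
```

```text
False (np.float64(20.02), np.float64(0.99), 'F axial', np.float64(-16.09), 'lat', np.float64(5.63))
(np.float64(20.02), np.float64(1.0), 'F axial', np.float64(-15.7), 'lat', np.float64(5.15)) 22.956106435994652
90 [35, 19, 224] 91 [33, 21, 222] 92 [35, 19, 225] 93 [37, 15, 225] 94 [33, 21, 223] 95 [21, 54, 200] 96 [19, 148, 209] 97 [20, 192, 225] 98 [21, 195, 226] 99 [21, 185, 227] 100 [21, 191, 226] 101 [21, 191, 226] 102 [21, 186, 227] 103 [21, 188, 226] 104 [21, 188, 226] 105 [21, 190, 227] 106 [21, 190, 225] 107 [21, 190, 225] 108 [21, 191, 228] 109 [20, 187, 226] 110 [19, 152, 171] 111 [16, 44, 109] 112 [35, 13, 116] 113 [27, 19, 137] 114 [27, 19, 146] 115 [28, 20, 152] 166 [18, 18, 145] 167 [25, 21, 143] 168 [25, 21, 132] 169 [21, 15, 119] 170 [16, 42, 114] 171 [19, 143, 166] 172 [20, 189, 219] 173 [21, 188, 232] 174 [21, 188, 230] 175 [21, 187, 230] 176 [21, 188, 230] 177 [21, 190, 229] 178 [20, 189, 224] 179 [20, 188, 220] 180 [20, 197, 214] 181 [20, 191, 216] 182 [20, 191, 215] 183 [20, 190, 216] 184 [20, 192, 215] 185 [20, 189, 215] 186 [20, 193, 213] 187 [20, 192, 213] 188
[... 393 characters left out ...]
0] 209 [20, 191, 211] 210 [20, 194, 212] 211 [20, 191, 212] 212 [20, 191, 211] 213 [20, 190, 212] 214 [20, 193, 211] 215 [20, 193, 211] 216 [20, 191, 212] 217 [20, 190, 204] 218 [20, 189, 166] 219 [19, 190, 118] 220 [19, 183, 102] 221 [21, 185, 80] 222 [22, 127, 44] 223 [42, 58, 22] 224 [170, 48, 16] 225 [34, 89, 23] 226 [0, 35, 22] 227 [14, 122, 23] 228 [19, 78, 26] 229 [20, 27, 28] 230 [25, 90, 17] 231 [13, 66, 27] 232 [36, 55, 23] 233 [38, 38, 27] 234 [12, 94, 27] 
rows->s (rel. knob rest centre; front edge rests at -16) [(216, np.float64(-2.5)), (218, np.float64(-1.6)), (220, np.float64(-0.7)), (222, np.float64(0.2))] pin tip z45 [(95, np.float64(-52.7)), (97, np.float64(-51.9))]
26.6833
```

The plunger is hard on its stop: the axial force rose 6 N with no movement. The pin tip has moved about 21 mm from its seated position. Blue still stands in its slot in the last scene view, so I'm handing in while holding.

```bash
python3 - <<'E'
from bench import robot
robot.sleep(.3); print(robot.current_t(),robot.current_tcp_pos(),robot.current_contact_force(),abs(robot.current_joint_vel()).max())
robot.hand_in()
E
```

```text
26.9833 [ 456.46100003 -239.63600186   26.33777895] [14.08783877  7.86126204 -5.00079873] 0.002036607806740461
the job is handed in; nothing more can be done
```

The blue block is fully down in the blue slot and the plunger is held against its stop. I handed the job in at about 27 s of the 54 s allowed, still gripping the knob.

- **Blue block:** I pinched it 12 mm below its top, carried it over and lowered it with a force guard. It touched the floor at TCP z = 55.06 mm, against 55 expected. After release its top measured (515.2, 195.4), about 0.3 mm from the slot centre, and it stood level with the red and yellow blocks.
- **Plunger:** I gripped the knob from above and pulled it back. Travel read 20.0 mm with about 10 N axial. A further 1.5 mm of commanded pull raised that to about 16 N with no movement, so it is against its stop.
- **Small disagreements:**
  - The pin tip in the image gave about 21–22 mm of travel, which is within the camera's accuracy.
  - A steady side load of about 5 N remains on the knob from a grip offset of about 1 mm.
- **Bystanders:** the gripper met none of them on any move. I did not measure their final positions, but those in view looked unmoved in the last pictures.

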